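# Set the three coffee cups on their saucers

## Robot

A 7-joint arm with a two-finger parallel gripper is mounted at the origin on the work surface. World frame = base frame: x ahead of the robot, y to its left, z up, the work surface at z = 0. Lengths are in m, angles in rad, forces in N, time in s.
With the tool pointing down it reaches from about 0.4 to 0.85 m from the base axis. Payload 10.4 kg.
Tool frame: the origin (TCP) lies on the centre line of the jaws, within the pads' length; the fingertips stand 11 mm ahead of it and the grasp point (between the pads) lies 8 mm behind it; z points along the fingers, y is the line along which they close (so a half turn about z gives the same grasp; the last joint's range is limited). The gripper opens to 87 mm and grips with 3 to 60 N. Pads are 19 mm wide; open, the fingers measure 117 mm over their backs; the gripper's body (75 mm by 190 mm) begins 51 mm behind the grasp point.
Start: joints at [1.211, 0.332, -0.065, 1.46, 0.022, 1.35, -0.088], TCP at [0.207, -0.59, 0.234] pointing down, gripper open.
Joint ranges: [-2.6, 2.6], [-0.5, 2.12], [-1.47, 1.34], [0.16, 2.42], [-1.27, 4.41], [0.06, 2.06], [-2.6, 2.6]. Speed limits (rad/s): [2.22, 2.22, 2.79, 2.79, 3.14, 3.14, 3.14].

## Interface

Orientations are given as a unit quaternion [x, y, z, w].
In Python, from bench import r gives the robot as it stands.
- The arm moves only by the shell command python3 -m pendant 'ROWS' [OPENING] [FORCE]. ROWS is JSON, a list of rows, each a list of 4 numbers: the shift along the tool's x, y, z in m, then the turn about the tool's z in rad. A call has 1 to 8 rows; each row shifts and turns the commanded pose from where the row before left it, along the tool's axes as they then stand; what a row does not reach is not made up. A row lasts 1/12 s, in which the tool goes at most 41.7 mm and 7.16 degrees, less where a joint would pass 70% of its speed; a pose out of reach is approached as far as the arm can. A call with a gripper value outside its range is refused whole. OPENING is the opening, from 0 (shut) to 1 (fully open), set as the call begins (- or left out, the last holds). The fingers move at their own pace and stop on an object; FORCE is the grip in N (left out, the last holds). Time passes only in rows, so rows that do not move let the fingers close. It gives the time, the measured TCP pose, the force, the opening and the grip force at its end, in the units of the state.
- r.read_state(): the state, without advancing time (a new reading comes with each control period).
- r.camera(name): name is "side" or "top"; returns a dict with "img" (480x640x3 uint8, red, green, blue), "camera_matrix" (3x3 intrinsics, pixels), "dist_coeffs" ([k1, k2, p1, p2, k3] as OpenCV has them; the pictures are not rectified), "xyz" and "attitude" of the camera in the world. Camera axes: x right, y down, z forward; pixel columns grow to the right and rows downward; lengths in m; the calibration is good to about 2 mm. A picture is of the moment at which its call begins. There is no depth.
- r.close_job(): hands the job in; it is judged then, once.
Trained networks look in the newest picture that a camera, given by its name, has taken for a name from the list of things; names that differ only in an ending like _2 or _b are one class to them, and where a whole thing is asked for, a point or a joint stands for the part that bears it (a point fixed in the world has none). Each returns a list of dicts, best first, with "score" (0 to 1); they miss things now and then, are a little off and sometimes report something else, mostly with a low value. They report only what shows in the picture. A call takes as long as a camera call. They do not tell look-alikes from the thing itself.
- r.outline_of(thing, camera): "mask" (480x640 bool, what is visible of it) and "bbox" ([centre column, centre row, width, height] in pixels, round what is visible of it).
The state is a dict: "time": time; "joint_positions": joint angles; "joint_vel": joint speeds; "joint_torque": joint torques, N m; "ee_pos": TCP position; "eef_rot": TCP orientation; "ft_force": force on the tool from outside, world axes, zero at the start; "torque": the same for the moment, N m; "width": finger opening in m; "grip_force": force on a finger pad.
Only numpy, scipy, OpenCV 4.12 (cv2) and the standard library are available. Lean on these libraries where they do the work, as an engineer would, in place of code of your own. Each camera call takes 0.05 s, during which the arm holds its last target. There are 200 camera calls.

## Task

Take the three cups with handles off the draining tray and set each one gently, upright, in the middle of the saucer of its size: the smallest cup on the smallest saucer, the middle one on the middle one, the largest on the largest. The saucers stay flat on the counter. Leave the two beakers without handles standing where they are on the tray.

Things in the scene. Friction and masses are not known exactly. Their poses are not given: they have to be found in the camera images.
- cup_small_center (a point): smallest of three white ceramic cups with a handle: round, open, upright, 44 mm diameter, straight-sided (foot 32 mm, widening over the lowest 11 mm), 56 mm tall. One loop handle, 7 mm thick, on its +y side, out to 43 mm from the axis, at any heading. Point: on the axis, half-way up (28 mm above the underside); z up. 0.1 to 0.33 kg
- saucer_small: the smallest of three round white ceramic saucers, lying loose on the counter: 90 mm diameter, rim 11 mm high, flat floor in the middle 58 mm across whose top is 5 mm above the counter; origin at the centre of its underside, z up
- cup_medium_center (a point): middle-sized of three white ceramic cups with a handle: round, open, upright, 54 mm diameter, straight-sided (foot 42 mm, widening over the lowest 13 mm), 66 mm tall. One loop handle, 7 mm thick, on its +y side, out to 48 mm from the axis, at any heading. Point: on the axis, half-way up (33 mm above the underside); z up. 0.1 to 0.33 kg
- saucer_medium: the middle-sized of three round white ceramic saucers, lying loose on the counter: 116 mm diameter, rim 11 mm high, flat floor in the middle 70 mm across whose top is 5 mm above the counter; origin at the centre of its underside, z up
- cup_large_center (a point): largest of three white ceramic cups with a handle: round, open, upright, 62 mm diameter, straight-sided (foot 50 mm, widening over the lowest 15 mm), 76 mm tall. One loop handle, 7 mm thick, on its +y side, out to 52 mm from the axis, at any heading. Point: on the axis, half-way up (38 mm above the underside); z up. 0.1 to 0.33 kg
- saucer_large: the largest of three round white ceramic saucers, lying loose on the counter: 142 mm diameter, rim 11 mm high, flat floor in the middle 84 mm across whose top is 5 mm above the counter; origin at the centre of its underside, z up
- tray: flat beige plastic draining tray fixed to the counter, 310 x 310 mm, on which cups and beakers stand; floor top 6 mm above the counter, rim 10 mm high; origin at the centre of its underside. Cups and beakers stand in any arrangement on it, axes at least 110 mm apart
- beaker_low_center (a point): the lower of two white ceramic beakers without handle: round, 60 mm across the rim, 50 mm at the foot, 80 mm tall, standing on the tray; to be left alone. This point is on its axis, half-way up (40 mm above its underside)
- beaker_tall_center (a point): the taller of two white ceramic beakers without handle: round, 60 mm across the rim, 50 mm at the foot, 105 mm tall, standing on the tray; to be left alone. This point is on its axis, half-way up (52 mm above its underside)
Not all that is in view belongs to the job. What is shaped like the part that bears cup_small_center but brown, orange or pink is not meant.

How it is judged:
By the outcome, as a careful person would: the job done as asked, in the order asked, and still so for the second after the job is handed in, with the robot touching nothing.
It also fails if it takes over 96 s, if anything falls off the work surface, if the arm or the gripper's body presses on something with over 40 N, if the wrist force passes 120 N, or if a joint passes its speed limit or range.

## Working session

There is one attempt and no reset: what is moved stays moved. The work goes in short steps, Python scripts to look and compute and a shell command to move; the robot and the scene stay as the last step left them, time stands still between calls to the robot, and variables do not carry over. Pictures are saved under pics/ and viewed, at most 14 in all, crops included, and the job is handed in when it is done.

```bash
ls; mkdir -p pics; python3 - <<'E'
from bench import r
import cv2
s=r.read_state(); print(s)
for n in("side","top"):
    c=r.camera(n); cv2.imwrite(f"pics/{n}0.png",c["img"][:,:,::-1]); print(n,c["camera_matrix"],c["dist_coeffs"],c["xyz"],c["attitude"])
    for t in ["cup_small_center","cup_medium_center","cup_large_center","saucer_small","saucer_medium","saucer_large","tray","beaker_low_center","beaker_tall_center"]:
        print(t,[(round(float(o["score"]),2),[round(float(v)) for v in o["bbox"]]) for o in r.outline_of(t,n)])
E
```

```text
pics
{'time': 0.0, 'joint_positions': array([ 1.21137583,  0.33285176, -0.06469184,  1.46092345,  0.02159375,
        1.34989029, -0.08851187]), 'joint_vel': array([ 1.27327112e-04, -3.35632419e-04,  3.45190723e-04,  2.45847258e-04,
       -4.92633014e-05, -1.35360770e-03,  3.92651530e-04]), 'joint_torque': array([ 6.24523750e-05, -6.23236442e+01,  2.48649978e-02, -3.89894807e+01,
       -6.12189132e-02,  3.96404858e-02,  1.31968795e-04]), 'ee_pos': array([ 0.2064287 , -0.5895431 ,  0.23277499]), 'eef_rot': array([ 9.85852274e-01,  1.67615091e-01, -1.44966767e-04, -6.73426039e-04]), 'ft_force': array([-0.11836595, -0.21312889, -0.14259338]), 'torque': array([-0.01764916,  0.0242096 , -0.04185545]), 'grip_force': 0.0, 'width': 0.0870675904441598}
side [[448.62961341   0.         321.25767847]
 [  0.         448.62961341 238.05640521]
 [  0.           0.           1.        ]] [-0.06637508  0.          0.          0.          0.        ] [0.44938285 0.65454582 0.66501338] [-0.12032529  0.91270137 -0.38656     0.05540211]
cup_small_center [(0.93, [356, 454, 34, 51]), (0.83, [243, 437, 4
[... 500 characters left out ...]
    603.37266252 242.00974925]
 [  0.           0.           1.        ]] [-0.06104822  0.          0.          0.          0.        ] [0.51582655 0.06486946 1.38196005] [ 0.71231654 -0.70081119  0.02052626 -0.03236491]
cup_small_center [(0.81, [286, 278, 22, 29]), (0.8, [168, 237, 25, 28]), (0.74, [175, 304, 24, 22]), (0.56, [272, 162, 19, 21])]
cup_medium_center [(0.62, [245, 308, 35, 23])]
cup_large_center [(0.79, [332, 240, 30, 31])]
saucer_small [(0.76, [415, 247, 39, 39])]
saucer_medium [(0.84, [443, 325, 46, 55])]
saucer_large [(0.93, [487, 266, 58, 59])]
tray [(0.57, [288, 275, 150, 152])]
beaker_low_center [(0.83, [251, 232, 27, 28])]
beaker_tall_center [(0.97, [316, 321, 29, 32])]
```

```bash
python3 - <<'E'
import cv2
a=cv2.imread("pics/top0.png")[140:390,130:530]; cv2.imwrite("pics/topc.png",cv2.resize(a,None,fx=2,fy=2,interpolation=cv2.INTER_CUBIC))
E
```

```text
(no output)
```

View pics/side0.png

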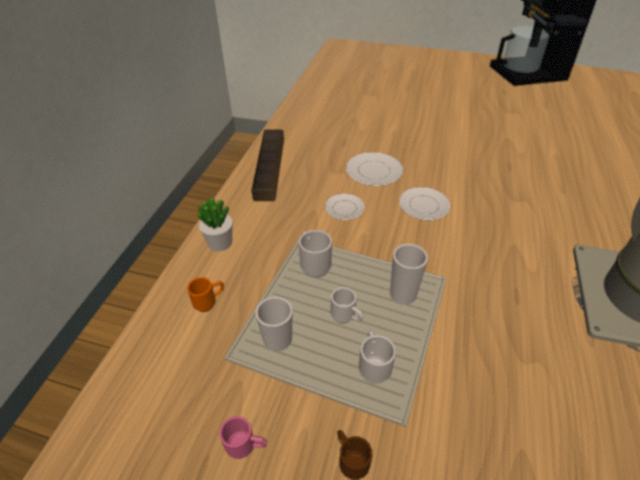

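View pics/topc.png

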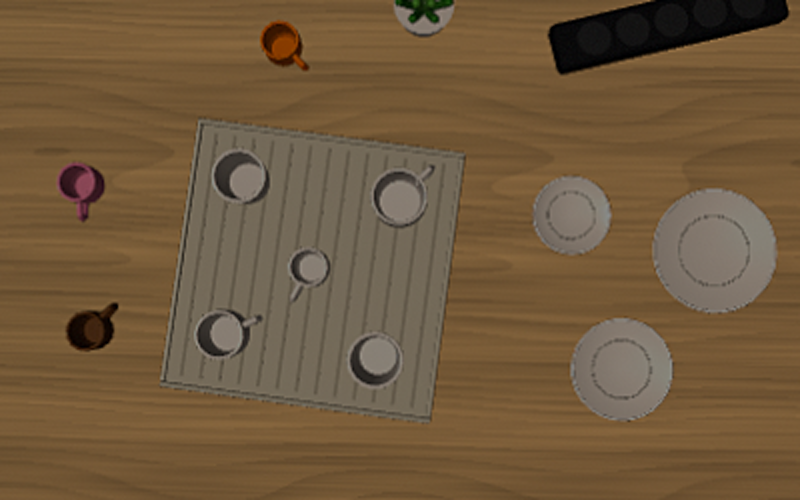

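Top view: the candidates for the small cup are white (284,273), pink (168,237), brown (175,304) and orange (272,162). White is the one I want. The medium cup is at (241,307) and the large one at (330,239). The beakers, without handles, are at (250,230) and (317,320). Saucers are small (415,247), medium (441,325) and large (487,265). Next I fit the known shapes to the masks from both cameras.

```bash
cat > h.py <<'E'
import numpy as np, cv2
from scipy.spatial.transform import Rotation as R
from scipy.optimize import minimize
from bench import r
def proj(c,P):
    Rm=R.from_quat(c["attitude"]).as_matrix().T
    p,_=cv2.projectPoints(np.asarray(P,float),cv2.Rodrigues(Rm)[0],-Rm@c["xyz"],c["camera_matrix"],np.array(c["dist_coeffs"]))
    return p.reshape(-1,2)
def ground(c,uv,z):
    p=cv2.undistortPoints(np.array([[uv]],float),c["camera_matrix"],np.array(c["dist_coeffs"])).ravel()
    d=R.from_quat(c["attitude"]).apply([p[0],p[1],1]); return c["xyz"]+d*(z-c["xyz"][2])/d[2]
t=np.linspace(0,2*np.pi,40)
def ring(x,y,rad,z): return np.c_[x+rad*np.cos(t),y+rad*np.sin(t),np.full(40,z)]
S={"cup_small_center":(22,16,11,56,43),"cup_medium_center":(27,21,13,66,48),"cup_large_center":(31,25,15,76,52),
"beaker_low_center":(30,25,80,80,0),"beaker_tall_center":(30,25,105,105,0),"saucer_small":(45,30,11,11,0),"saucer_medium":(58,36,11,11,0),"saucer_large":(71,43,11,11,0)}
def hull(img,p):cv2.fillConvexPoly(img,np.round(cv2.convexHull(p.astype(np.float32))*16).astype(np.int32),1,shift=4)
def render(c,n,q,z0,k=4):
    a,b,hh,H,ho=[v/1000 for v in S[n]]; x,y=q[:2]
    im=np.zeros((480*k,640*k),np.uint8); f=lambda p:(p+.5)*k-.5
    hull(im,f(proj(c,np.r_[ring(x,y,b,z0),ring(x,y,a,z0+hh),ring(x,y,a,z0+H)])))
    if ho:
        d=np.array([np.cos(q[2]),np.sin(q[2])]);e=np.array([-d[1],d[0]])*.0035
        hull(im,f(proj(c,[[*(np.array([x,y])+d*u+s*e),z0+zz] for u in(a-.002,ho) for s in(-1,1) for zz in(H*.22,H*.78)])))
    return cv2.resize(im.astype(np.float32),(640,480),interpolation=cv2.INTER_AREA)
def look(cams=("side","top")): return {n:r.camera(n) for n in cams}
def fit(C,n,q0,z0,heads=None):
    M={}
    for k,c in C.items():
        uv=proj(c,[[*q0[:2],z0+S[n][3]/2000]])[0]
        o=[o for o in r.outline_of(n,k) if np.hypot(*(np.array(o["bbox"][:2])-uv))<20]
        if o: M[k]=o[0]["mask"].astype(np.float32)
    def cost(q): return sum(np.abs(render(C[k],n,q,z0)-m).sum()/m.sum() for k,m in M.items())/len(M)
    best=None
    for h in ([0] if not S[n][4] else (heads if heads is not None else np.arange(8)*np.pi/4)):
        q=np.array([*q0[:2],h])
        sx=np.vstack([q,q+[.008,0,0],q+[0,.008,0],q+[0,0,.5]])
        if not S[n][4]: q=q[:2]; sx=sx[:3,:2]
        o=minimize(cost,q,method="Nelder-Mead",options=dict(initial_simplex=sx,maxfev=60,xatol=2e-4,fatol=1e-4))
        if best is None or o.fun<best.fun: best=o
    return best.x,best.fun,list(M)
E
cat > m.py <<'E'
from h import *
C=look()
for n,uv in {"cup_small_center":(284,273),"cup_medium_center":(241,307),"cup_large_center":(330,239),"beaker_low_center":(250,230),"beaker_tall_center":(317,320),"saucer_small":(415,247),"saucer_medium":(441,325),"saucer_large":(487,265)}.items():
    z0=0 if "saucer" in n else .006
    g=ground(C["top"],uv,z0+S[n][3]/2000)
    print(n,g.round(3),*fit(C,n,g,z0),flush=True)
c=C["side"]["img"]; cv2.imwrite("pics/close.png",cv2.resize(c[225:400,225:450],None,fx=3,fy=3,interpolation=2)[:,:,::-1])
E
time python3 m.py
```

```text
cup_small_center [0.546 0.184 0.034] [0.54441218 0.18295001 2.68178348] 0.1284196376800537 ['side', 'top']
cup_medium_center [0.468 0.278 0.039] [0.46960555 0.27702231 5.12719507] 0.07499930262565613 ['side', 'top']
cup_large_center [0.623 0.082 0.044] [0.62177881 0.08447316 5.48530033] 0.07848246395587921 ['side', 'top']
beaker_low_center [0.64  0.261 0.046] [0.6410943  0.25795339] 0.07547549903392792 ['side', 'top']
beaker_tall_center [0.444 0.107 0.058] [0.44777456 0.10511928] 0.08610241115093231 ['side', 'top']
saucer_small [ 0.611 -0.112  0.006] [ 0.60845157 -0.11103542] 0.059130001813173294 ['side', 'top']
saucer_medium [ 0.434 -0.172  0.006] [ 0.43541721 -0.16975186] 0.04953695088624954 ['side', 'top']
saucer_large [ 0.572 -0.277  0.006] [ 0.57153232 -0.27458937] 0.04279297590255737 ['side', 'top']
real	0m14.249s
user	0m18.114s
sys	0m2.348s
```

View pics/close.png

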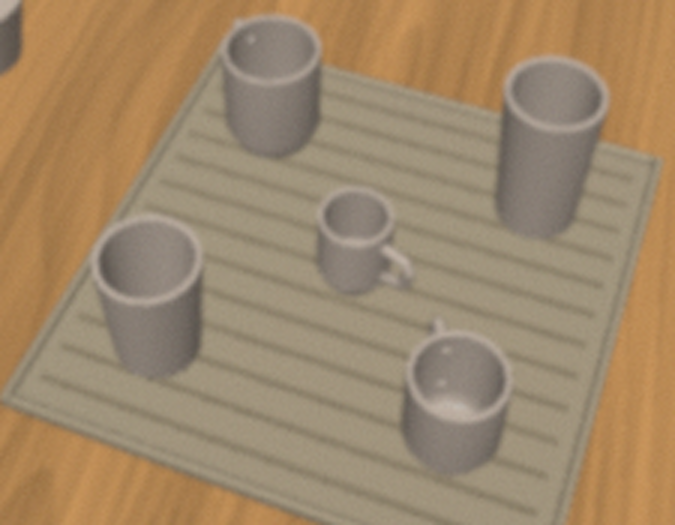

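The crop shows the white small cup with its handle pointing right and down, the medium cup at bottom right, the large one at top left, and the two beakers without handles. All of this agrees with the fits. I'll grasp with the jaws near 1.53 rad (equal to -1.61), which keeps the gripper body off the tall beaker and the fingers off the handle.

```bash
cat > go.py <<'E'
import sys,numpy as np
from bench import r
from scipy.spatial.transform import Rotation as R
# target x y z(TCP) [closing heading]
s=r.read_state();m=R.from_quat(s["eef_rot"]).as_matrix()
a=[float(v) for v in sys.argv[1:]]
h=np.arctan2(m[1,1],m[0,1]); print("t",round(s["time"],2),"pos",s["ee_pos"].round(4),"closing",round(h,3),"tilt",m[2].round(3),"F",s["ft_force"].round(1),"w",round(s["width"],4),"j",s["joint_positions"].round(2))
if len(a)>2: print("tool shift",(m.T@(np.array(a[:3])-s["ee_pos"])).round(4))
if len(a)>3: print("turn",[round((h-a[3]-k*np.pi),3) for k in(-1,0,1)])
E
R8='' ; python3 -m pendant '[[0.0239,-0.0257,0,0],[0.0239,-0.0257,0,0],[0.0239,-0.0257,0,0],[0.0239,-0.0257,0,0],[0.0239,-0.0257,0,0],[0.0239,-0.0257,0,0],[0.0239,-0.0257,0,0],[0.0239,-0.0257,0,0]]' 0.8 20
python3 go.py .5444 .183 .233 -1.61
```

```text
time: 2.57
ee_pos: [0.3195, -0.3311, 0.2338]
eef_rot: [0.986, 0.168, 0.0, 0.0]
ft_force: [1.7, -0.4, 0.1]
width: 0.0696
grip_force: 0.0
t 2.57 pos [ 0.3195 -0.3311  0.2338] closing -1.234 tilt [ 0.     0.001 -1.   ] F [ 1.7 -0.4  0.1] w 0.0696 j [ 0.97 -0.02 -0.27  1.86 -0.    1.3  -0.52]
tool shift [ 0.3821 -0.4109  0.0005]
turn [np.float64(3.517), np.float64(0.376), np.float64(-2.766)]
```

```bash
python3 -m pendant '[[0.0239,-0.0257,0,0],[0.0239,-0.0257,0,0],[0.0239,-0.0257,0,0],[0.0239,-0.0257,0,0],[0.0239,-0.0257,0,0],[0.0239,-0.0257,0,0],[0.0239,-0.0257,0,0],[0.0239,-0.0257,0,0]]' >/dev/null
python3 -m pendant '[[0.0239,-0.0257,0,0],[0.0239,-0.0257,0,0],[0.0239,-0.0257,0,0],[0.0239,-0.0257,0,0],[0.0239,-0.0257,0,0],[0.0239,-0.0257,0,0],[0.0239,-0.0257,0,0],[0.0239,-0.0257,0,0]]' >/dev/null
python3 -m pendant '[[0,0,0,0.12],[0,0,0,0.12],[0,0,0,0.12],[0,0,0,0.016],[0,0,0,0]]' >/dev/null
python3 go.py .5444 .183 .04 -1.61
```

```text
t 4.32 pos [0.5441 0.1818 0.2336] closing -1.608 tilt [ 0.  0. -1.] F [-0.1 -0.   0.8] w 0.0696 j [ 0.23  0.31 -0.77  1.57  0.22  1.35 -2.17]
tool shift [ 0.0002 -0.0013  0.1936]
turn [np.float64(3.144), np.float64(0.002), np.float64(-3.139)]
```

```bash
python3 -m pendant '[[0,-0.0013,0.038,0],[0,0,0.038,0],[0,0,0.038,0],[0,0,0.03,0],[0,0,0.025,0],[0,0,0.0246,0],[0,0,0,0]]' 
python3 -m pendant '[[0,0,0,0],[0,0,0,0],[0,0,0,0],[0,0,0,0],[0,0,0,0]]' 0 20
```

```text
time: 4.9
ee_pos: [0.5415, 0.1816, 0.0355]
eef_rot: [1.0, -0.018, -0.003, 0.001]
ft_force: [-1.5, -0.6, -0.2]
width: 0.0694
grip_force: 0.0
time: 5.32
ee_pos: [0.5449, 0.1832, 0.0412]
eef_rot: [1.0, -0.019, 0.001, -0.0]
ft_force: [-0.2, -0.3, 2.9]
width: 0.0442
grip_force: 8.7
```

```bash
python3 - <<'E'
from h import *
C=look()
a=C["side"]["img"][200:420,200:480];b=C["top"]["img"][180:400,180:460]
cv2.imwrite("pics/g1.png",cv2.resize(np.hstack([a,b]),None,fx=1.4,fy=1.4,interpolation=2)[:,:,::-1])
E
```

```text
(no output)
```

View pics/g1.png

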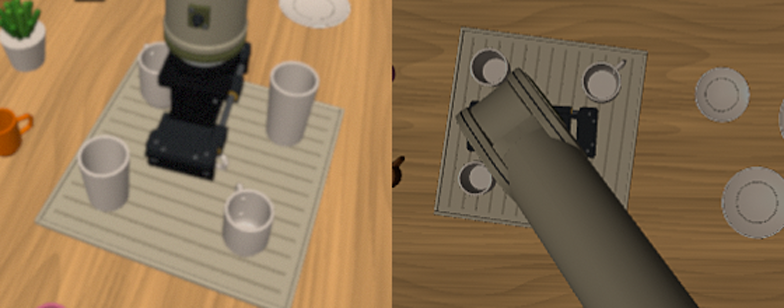

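Width 44 mm means the small cup is held on its diameter, and the picture shows the body clear of the beakers. Lifting.

```bash
python3 -m pendant '[[0,0,0,0],[0,0,-0.01,0],[0,0,-0.02,0],[0,0,-0.03,0],[0,0,-0.03,0],[0,0,-0.03,0],[0,0,-0.02,0],[0,0,-0.01,0]]' 
python3 go.py .6085 -.111 .19
```

```text
time: 6.08
ee_pos: [0.545, 0.1838, 0.1937]
eef_rot: [1.0, -0.019, 0.002, -0.0]
ft_force: [1.5, 0.7, -1.6]
width: 0.0437
grip_force: 20.0
t 6.08 pos [0.545  0.1838 0.1937] closing -1.609 tilt [ 0.004 -0.001 -1.   ] F [ 1.5  0.7 -1.6] w 0.0437 j [ 0.23  0.34 -0.77  1.62  0.24  1.27 -2.19]
tool shift [0.0749 0.2922 0.0036]
```

```bash
python3 -m pendant '[[0.004,0.015,0,0],[0.007,0.026,0,0],[0.008,0.032,0,0],[0.008,0.032,0,0],[0.008,0.032,0,0],[0.008,0.032,0,0],[0.008,0.032,0,0],[0.008,0.032,0,0]]' >/dev/null
python3 -m pendant '[[0.008,0.03,0,0],[0.006,0.02,0,0],[0.0019,0.0092,0,0],[0,0,0,0],[0,0,0,0],[0,0,0,0]]' 
python3 - <<'E'
from h import *
C=look()
cv2.imwrite("pics/p1.png",cv2.resize(np.hstack([C["side"]["img"][60:300,240:480],C["top"]["img"][150:390,330:570]]),None,fx=1.6,fy=1.6,interpolation=2)[:,:,::-1])
E
python3 go.py .6085 -.111 .0402
```

```text
time: 7.25
ee_pos: [0.6074, -0.1093, 0.1899]
eef_rot: [1.0, -0.018, -0.0, -0.0]
ft_force: [0.7, 0.5, -1.0]
width: 0.0437
grip_force: 20.0
t 7.35 pos [ 0.6075 -0.1096  0.1901] closing -1.607 tilt [ 0. -0. -1.] F [ 0.5  0.4 -1.9] w 0.0437 j [ 0.59  0.41 -0.62  1.51  0.24  1.3  -1.67]
tool shift [0.0011 0.0014 0.1499]
```

View pics/p1.png

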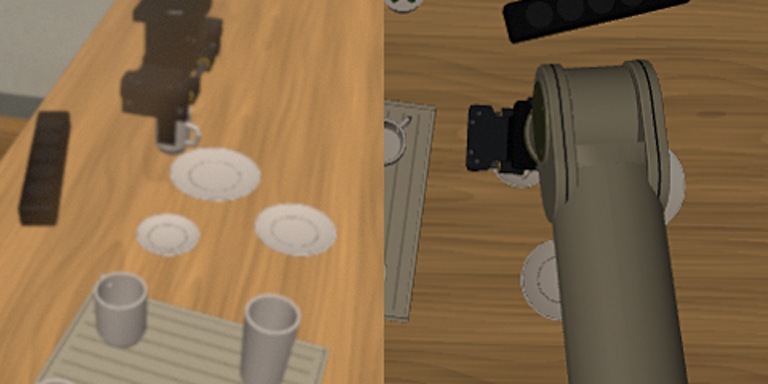

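The cup hangs upright at (175,135) in the left half, and the small saucer is free at (168,234). Lowering.

```bash
python3 -m pendant '[[0.0011,0.0014,0.015,0],[0,0,0.03,0],[0,0,0.03,0],[0,0,0.028,0],[0,0,0.02,0],[0,0,0.013,0],[0,0,0.008,0],[0,0,0,0]]' >/dev/null
python3 -m pendant '[[0,0,0,0],[0,0,0,0]]'
python3 go.py .6085 -.111 .0402
```

```text
time: 8.18
ee_pos: [0.6096, -0.1132, 0.0475]
eef_rot: [1.0, -0.02, 0.001, 0.0]
ft_force: [-0.3, -0.7, -1.0]
width: 0.0436
grip_force: 20.0
t 8.18 pos [ 0.6096 -0.1132  0.0475] closing -1.61 tilt [ 0.002  0.    -1.   ] F [-0.3 -0.7 -1. ] w 0.0436 j [ 0.55  0.55 -0.58  1.64  0.34  1.05 -1.73]
tool shift [-0.0012 -0.0021  0.0073]
```

```bash
python3 -m pendant '[[-0.0008,-0.002,0.001,0],[0,0,0.0015,0],[0,0,0.001,0],[0,0,0.001,0],[0,0,0.001,0],[0,0,0,0]]'
python3 -m pendant '[[0,0,0.0005,0],[0,0,0.0005,0],[0,0,0,0],[0,0,0,0]]'
```

```text
time: 8.68
ee_pos: [0.6078, -0.1113, 0.0403]
eef_rot: [1.0, -0.02, -0.0, 0.0]
ft_force: [0.0, -0.2, -0.7]
width: 0.0434
grip_force: 20.0
time: 9.02
ee_pos: [0.608, -0.1113, 0.0402]
eef_rot: [1.0, -0.02, 0.0, 0.0]
ft_force: [-3.4, 0.2, 6.9]
width: 0.0435
grip_force: 20.0
```

Contact, with a small upward force. Releasing gently, waiting, then rising.

```bash
python3 -m pendant '[[0,0,-0.0004,0],[0,0,0,0],[0,0,0,0],[0,0,0,0]]' 0.75 20
python3 -m pendant '[[0,0,-0.01,0],[0,0,-0.02,0],[0,0,-0.035,0],[0,0,-0.035,0],[0,0,-0.035,0],[0,0,-0.015,0],[0,0,0,0]]'
python3 go.py .4696 .277 .2 .414
```

```text
time: 9.35
ee_pos: [0.6079, -0.1112, 0.0398]
eef_rot: [1.0, -0.02, 0.0, 0.0]
ft_force: [-0.9, -0.2, 0.8]
width: 0.0615
grip_force: 0.0
time: 9.93
ee_pos: [0.61, -0.1111, 0.1954]
eef_rot: [1.0, -0.02, 0.004, 0.001]
ft_force: [0.8, -0.1, -0.5]
width: 0.0653
grip_force: 0.0
t 9.93 pos [ 0.61   -0.1111  0.1954] closing -1.61 tilt [ 0.008  0.001 -1.   ] F [ 0.8 -0.1 -0.5] w 0.0653 j [ 0.59  0.41 -0.62  1.51  0.24  1.3  -1.67]
tool shift [-0.1554 -0.3823 -0.0062]
turn [np.float64(1.118), np.float64(-2.024), np.float64(-5.165)]
```

```bash
python3 -m pendant '[[0,0,0,-0.12],[0,0,0,-0.12],[0,0,0,-0.12],[0,0,0,-0.12],[0,0,0,-0.12],[0,0,0,-0.12],[0,0,0,-0.12],[0,0,0,-0.12]]' 0.9 20 >/dev/null
python3 -m pendant '[[0,0,0,-0.12],[0,0,0,-0.12],[0,0,0,-0.12],[0,0,0,-0.12],[0,0,0,-0.12],[0,0,0,-0.12],[0,0,0,-0.12],[0,0,0,-0.12]]' >/dev/null
python3 -m pendant '[[0.03,0.002,0,-0.104],[0.034,0.0023,0,0],[0.035,0.0023,0,0],[0.035,0.0023,0,0],[0.035,0.0023,0,0],[0.035,0.0023,0,0],[0.035,0.0023,0,0],[0.035,0.0023,0,0]]' >/dev/null
python3 go.py .4696 .277 .2 .414
```

```text
t 11.93 pos [0.516  0.149  0.1896] closing 0.414 tilt [-0.    -0.001 -1.   ] F [ 0.7  0.6 -1.2] w 0.0781 j [ 0.57  0.36 -1.11  1.71  0.34  1.28 -0.21]
tool shift [ 0.1358  0.0089 -0.0105]
turn [np.float64(3.141), np.float64(-0.0), np.float64(-3.142)]
```

```bash
python3 -m pendant '[[0.035,0.0023,0,0],[0.035,0.0023,0,0],[0.03,0.002,0,0],[0.02,0.0015,0,0],[0.01,0.0005,0,0],[0,0,0,0],[0,0,0,0]]' >/dev/null
python3 go.py .4696 .277 .046 .414
python3 - <<'E'
from h import *
C=look()
print(fit({"top":C["top"]},"saucer_small",(.6085,-.111),0),fit(C,"cup_small_center",(.6085,-.111),.005))
cv2.imwrite("pics/g2.png",cv2.resize(np.hstack([C["side"]["img"][160:400,230:480],C["top"]["img"][150:390,300:550]]),None,fx=1.6,fy=1.6,interpolation=2)[:,:,::-1])
E
```

```text
t 12.52 pos [0.473  0.2695 0.1895] closing 0.414 tilt [-0.001 -0.001 -1.   ] F [-0.2 -0.5 -0.3] w 0.0782 j [ 0.33  0.39 -1.13  1.69  0.37  1.29 -0.46]
tool shift [ 0.0083 -0.      0.1435]
turn [np.float64(3.142), np.float64(0.0), np.float64(-3.142)]
(array([ 0.60967039, -0.11272124]), np.float64(0.5808024406433105), ['top']) (array([ 0.60795126, -0.11250876,  2.65473504]), np.float64(0.11934582889080048), ['side', 'top'])
```

View pics/g2.png

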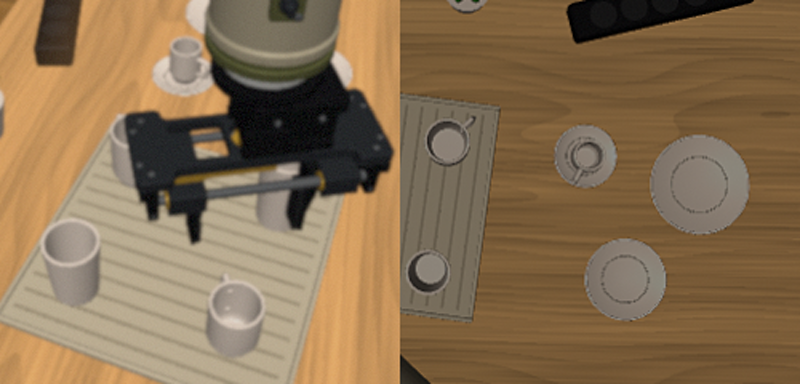

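The small cup stands centred on its saucer (right half, 585,156). The jaws are open above the medium cup. Lowering.

```bash
python3 -m pendant '[[0.008,0,0.025,0],[0,0,0.035,0],[0,0,0.03,0],[0,0,0.025,0],[0,0,0.0165,0],[0,0,0.008,0],[0,0,0.004,0],[0,0,0,0]]' 
python3 -m pendant '[[0,0,0,0],[0,0,0,0],[0,0,0,0],[0,0,0,0],[0,0,0,0],[0,0,0,0]]' 0 20
python3 go.py .4696 .277 .046 .414
```

```text
time: 13.43
ee_pos: [0.4698, 0.2773, 0.0463]
eef_rot: [0.547, 0.837, -0.0, -0.0]
ft_force: [0.2, 0.3, -0.6]
width: 0.0785
grip_force: 0.0
time: 13.93
ee_pos: [0.4697, 0.2777, 0.0467]
eef_rot: [0.547, 0.837, 0.0, 0.0]
ft_force: [-1.2, -0.9, 3.4]
width: 0.0524
grip_force: 20.0
t 13.93 pos [0.4697 0.2777 0.0467] closing 0.414 tilt [-0.  0. -1.] F [-1.2 -0.9  3.4] w 0.0524 j [ 0.2   0.56 -1.    1.83  0.54  1.06 -0.6 ]
tool shift [-0.0006 -0.0004  0.0007]
turn [np.float64(3.142), np.float64(-0.0), np.float64(-3.142)]
```

```bash
python3 -m pendant '[[0,0,-0.008,0],[0,0,-0.016,0],[0,0,-0.03,0],[0,0,-0.035,0],[0,0,-0.035,0],[0,0,-0.02,0],[0,0,-0.01,0],[0,0,0,0]]' 
python3 go.py .4354 -.1698 .2 .414
python3 - <<'E'
from h import *
C=look()
cv2.imwrite("pics/g3.png",cv2.resize(C["side"]["img"][200:450,230:530],None,fx=2,fy=2,interpolation=2)[:,:,::-1])
E
```

```text
time: 14.6
ee_pos: [0.4702, 0.2782, 0.2023]
eef_rot: [0.547, 0.837, 0.001, 0.001]
ft_force: [0.9, 0.6, -1.8]
width: 0.0528
grip_force: 20.0
t 14.6 pos [0.4702 0.2782 0.2023] closing 0.414 tilt [-0.     0.003 -1.   ] F [ 0.9  0.6 -1.8] w 0.0528 j [ 0.32  0.38 -1.14  1.67  0.36  1.31 -0.47]
tool shift [-0.3961 -0.2121  0.0018]
turn [np.float64(3.141), np.float64(-0.0), np.float64(-3.142)]
```

View pics/g3.png

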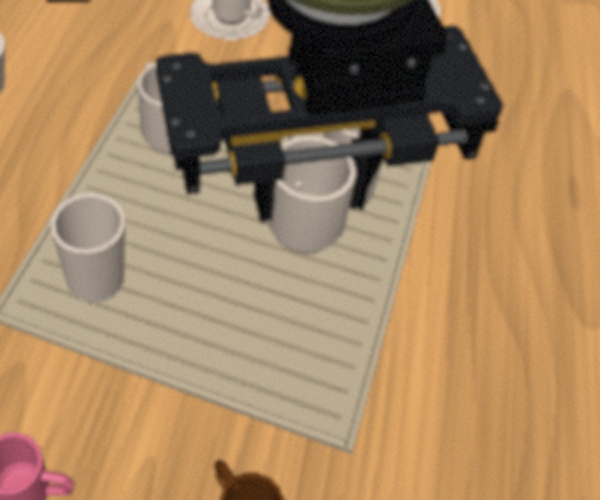

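The medium cup hangs upright between the jaws at about (310,195). I'll measure its offset from the TCP, then move.

```bash
python3 - <<'E'
from h import *
C=look(("side",)); s=r.read_state()
print(s["ee_pos"],fit(C,"cup_medium_center",(.47,.278),s["ee_pos"][2]-.0407,heads=[5.1]))
E
python3 -m pendant '[[-0.013,-0.007,0,0],[-0.024,-0.013,0,0],[-0.031,-0.0165,0,0],[-0.031,-0.0165,0,0],[-0.031,-0.0165,0,0],[-0.031,-0.0165,0,0],[-0.031,-0.0165,0,0],[-0.031,-0.0165,0,0]]' >/dev/null
python3 -m pendant '[[-0.031,-0.0165,0,0],[-0.031,-0.0165,0,0],[-0.031,-0.0165,0,0],[-0.031,-0.0165,0,0],[-0.025,-0.0135,0,0],[-0.016,-0.0085,0,0],[-0.0081,-0.0046,0,0],[0,0,0,0]]' >/dev/null
python3 -m pendant '[[0,0,0,0],[0,0,0,0]]' 
python3 go.py .4354 -.1698 .0457
```

```text
[0.46905885 0.27693436 0.19871382] (array([0.46901265, 0.27523423, 4.74043132]), np.float64(0.30000752210617065), ['side'])
time: 16.3
ee_pos: [0.4354, -0.1683, 0.2001]
eef_rot: [0.546, 0.838, 0.0, -0.0]
ft_force: [0.4, -0.4, -1.1]
width: 0.0522
grip_force: 20.0
t 16.3 pos [ 0.4354 -0.1683  0.2001] closing 0.416 tilt [ 0.001  0.    -1.   ] F [ 0.4 -0.4 -1.1] w 0.0522 j [ 1.21  0.08 -0.96  1.87  0.07  1.23  0.65]
tool shift [-0.0014 -0.0006  0.1544]
```

```bash
python3 -m pendant '[[-0.001,0,0.015,0],[0,0,0.03,0],[0,0,0.032,0],[0,0,0.03,0],[0,0,0.02,0],[0,0,0.012,0],[0,0,0.006,0],[0,0,0.002,0]]' >/dev/null
python3 -m pendant '[[0,0,0,0],[0,0,0,0],[0,0,0,0]]'
python3 go.py .4354 -.1698 .0457
```

```text
time: 17.22
ee_pos: [0.4363, -0.1714, 0.0544]
eef_rot: [0.547, 0.837, -0.0, 0.001]
ft_force: [0.1, -0.2, -1.5]
width: 0.0525
grip_force: 20.0
t 17.22 pos [ 0.4363 -0.1714  0.0544] closing 0.414 tilt [-0.002  0.001 -1.   ] F [ 0.1 -0.2 -1.5] w 0.0525 j [ 1.1   0.31 -0.9   2.02  0.3   0.95  0.46]
tool shift [ 0.0018 -0.0002  0.0087]
```

```bash
python3 -m pendant '[[0.001,0,0.0015,0],[0,0,0.0015,0],[0,0,0.0015,0],[0,0,0.001,0],[0,0,0.001,0],[0,0,0.0005,0],[0,0,0,0],[0,0,0,0]]'
python3 -m pendant '[[0,0,0.0004,0],[0,0,0.0004,0],[0,0,0,0],[0,0,0,0]]'
```

```text
time: 17.88
ee_pos: [0.4352, -0.1701, 0.0463]
eef_rot: [0.547, 0.837, 0.0, -0.0]
ft_force: [-0.7, -0.2, -0.2]
width: 0.0525
grip_force: 20.0
time: 18.22
ee_pos: [0.4353, -0.1702, 0.0457]
eef_rot: [0.547, 0.837, -0.0, 0.0]
ft_force: [-0.9, 0.1, 2.8]
width: 0.0525
grip_force: 20.0
```

```bash
python3 -m pendant '[[0,0,0.0002,0],[0,0,0,0],[0,0,0,0],[0,0,0,0]]' 0.9 20
python3 -m pendant '[[0,0,-0.01,0],[0,0,-0.02,0],[0,0,-0.035,0],[0,0,-0.035,0],[0,0,-0.035,0],[0,0,-0.02,0],[0,0,0,0],[0,0,0,0]]'
python3 go.py .6218 .0845 .2 .74
```

```text
time: 18.55
ee_pos: [0.4352, -0.1701, 0.0453]
eef_rot: [0.547, 0.837, 0.0, 0.0]
ft_force: [0.6, -0.1, -0.5]
width: 0.0716
grip_force: 0.0
time: 19.22
ee_pos: [0.4357, -0.1704, 0.2017]
eef_rot: [0.547, 0.837, -0.0, 0.001]
ft_force: [0.1, -0.4, -0.7]
width: 0.0785
grip_force: 0.0
t 19.22 pos [ 0.4357 -0.1704  0.2017] closing 0.414 tilt [-0.003  0.001 -1.   ] F [ 0.1 -0.4 -0.7] w 0.0785 j [ 1.23  0.08 -0.98  1.86  0.07  1.23  0.65]
tool shift [0.1585 0.2728 0.0016]
turn [np.float64(2.815), np.float64(-0.326), np.float64(-3.468)]
```

```bash
python3 -m pendant '[[0.012,0.02,0,0],[0.0175,0.03,0,0],[0.0175,0.03,0,0],[0.0175,0.03,0,0],[0.0175,0.03,0,0],[0.0175,0.03,0,0],[0.0175,0.03,0,0],[0.0175,0.03,0,0]]' 1 20 >/dev/null
python3 -m pendant '[[0.0137,0.025,0,0],[0.0085,0.0143,0,0],[0,0,0,-0.12],[0,0,0,-0.12],[0,0,0,-0.086],[0,0,0,0],[0,0,0,0]]' >/dev/null
python3 go.py .6218 .0845 .055 .74
python3 - <<'E'
from h import *
C=look()
print(fit(C,"cup_medium_center",(.4354,-.1698),.005))
cv2.imwrite("pics/g4.png",cv2.resize(np.hstack([C["side"]["img"][130:370,200:450],C["top"]["img"][170:410,300:550]]),None,fx=1.6,fy=1.6,interpolation=2)[:,:,::-1])
E
```

```text
t 20.47 pos [0.6182 0.0817 0.1993] closing 0.738 tilt [ 0.002 -0.001 -1.   ] F [-0.5 -0.1  0.4] w 0.0872 j [ 0.54  0.56 -1.04  1.47  0.48  1.39  0.21]
tool shift [-0.0006  0.0047  0.1443]
turn [np.float64(3.139), np.float64(-0.002), np.float64(-3.144)]
(array([ 0.43661255, -0.1709659 ,  5.11258163]), np.float64(0.08638757467269897), ['side', 'top'])
```

View pics/g4.png

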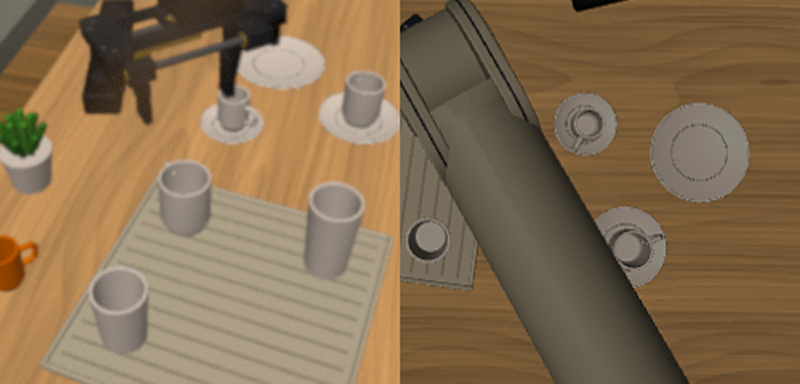

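The medium cup is centred on its saucer to within about 2 mm, and the jaws are over the large cup.

```bash
python3 -m pendant '[[0,0.0045,0.025,0],[0,0,0.035,0],[0,0,0.03,0],[0,0,0.025,0],[0,0,0.0165,0],[0,0,0.008,0],[0,0,0.005,0],[0,0,0,0]]' 
python3 -m pendant '[[0,0,0,0],[0,0,0,0],[0,0,0,0],[0,0,0,0],[0,0,0,0],[0,0,0,0]]' 0 20
python3 -m pendant '[[0,0,-0.008,0],[0,0,-0.016,0],[0,0,-0.03,0],[0,0,-0.035,0],[0,0,-0.035,0],[0,0,-0.02,0],[0,0,-0.01,0],[0,0,0,0]]' 
python3 go.py .5715 -.2746 .2
```

```text
time: 21.33
ee_pos: [0.6219, 0.0846, 0.0556]
eef_rot: [0.404, 0.915, -0.0, -0.0]
ft_force: [-0.6, 0.8, 0.6]
width: 0.0871
grip_force: 0.0
time: 21.83
ee_pos: [0.6222, 0.0846, 0.0563]
eef_rot: [0.404, 0.915, -0.0, 0.0]
ft_force: [-1.8, -0.8, 4.2]
width: 0.0599
grip_force: 19.9
time: 22.5
ee_pos: [0.6229, 0.0853, 0.2129]
eef_rot: [0.403, 0.915, 0.001, 0.002]
ft_force: [0.5, 0.4, -2.1]
width: 0.0604
grip_force: 19.9
t 22.5 pos [0.6229 0.0853 0.2129] closing 0.74 tilt [-0.002  0.003 -1.   ] F [ 0.5  0.4 -2.1] w 0.0604 j [ 0.53  0.55 -1.05  1.44  0.48  1.41  0.22]
tool shift [-0.2311 -0.2807  0.0126]
```

```bash
python3 -m pendant '[[-0.009,-0.011,0,0],[-0.015,-0.018,0,0],[-0.021,-0.0255,0,0],[-0.021,-0.0255,0,0],[-0.021,-0.0255,0,0],[-0.021,-0.0255,0,0],[-0.021,-0.0255,0,0],[-0.021,-0.0255,0,0]]' >/dev/null
python3 -m pendant '[[-0.021,-0.0255,0,0],[-0.021,-0.0255,0,0],[-0.021,-0.0255,0,0],[-0.012,-0.0145,0,0],[-0.006,-0.0077,0,0],[0,0,0,0],[0,0,0,0],[0,0,0,0]]' 
python3 go.py .5715 -.2746 .0553
```

```text
time: 23.83
ee_pos: [0.5709, -0.2726, 0.2096]
eef_rot: [0.402, 0.916, 0.0, -0.0]
ft_force: [0.7, -0.2, -2.0]
width: 0.0603
grip_force: 19.9
t 23.83 pos [ 0.5709 -0.2726  0.2096] closing 0.743 tilt [ 0.001  0.001 -1.   ] F [ 0.7 -0.2 -2. ] w 0.0603 j [ 1.08  0.55 -1.    1.43  0.46  1.41  0.81]
tool shift [-0.002  -0.0011  0.1543]
```

```bash
python3 -m pendant '[[-0.0008,-0.0005,0.015,0],[0,0,0.03,0],[0,0,0.032,0],[0,0,0.03,0],[0,0,0.02,0],[0,0,0.012,0],[0,0,0.006,0],[0,0,0.002,0]]' >/dev/null
python3 -m pendant '[[0,0,0,0],[0,0,0,0],[0,0,0,0]]'
python3 go.py .5715 -.2746 .0553
```

```text
time: 24.75
ee_pos: [0.5715, -0.2762, 0.0643]
eef_rot: [0.404, 0.915, -0.0, 0.001]
ft_force: [0.4, 0.4, -1.5]
width: 0.0608
grip_force: 19.9
t 24.75 pos [ 0.5715 -0.2762  0.0643] closing 0.74 tilt [-0.002  0.001 -1.   ] F [ 0.4  0.4 -1.5] w 0.0608 j [ 1.04  0.68 -0.92  1.58  0.58  1.17  0.74]
tool shift [0.0012 0.0011 0.009 ]
```

```bash
python3 -m pendant '[[0.0006,0.0006,0.0015,0],[0,0,0.0015,0],[0,0,0.0015,0],[0,0,0.001,0],[0,0,0.001,0],[0,0,0.0008,0],[0,0,0,0],[0,0,0,0]]'
python3 -m pendant '[[0,0,0.0004,0],[0,0,0.0004,0],[0,0,0,0],[0,0,0,0]]'
```

```text
time: 25.42
ee_pos: [0.5707, -0.2753, 0.0555]
eef_rot: [0.404, 0.915, -0.0, 0.0]
ft_force: [0.1, 0.3, -1.8]
width: 0.0601
grip_force: 19.9
time: 25.75
ee_pos: [0.5708, -0.2753, 0.0553]
eef_rot: [0.404, 0.915, -0.0, 0.0]
ft_force: [-3.0, 0.5, 5.5]
width: 0.0604
grip_force: 19.9
```

Contact. Releasing, rising, then moving aside for a check.

```bash
python3 -m pendant '[[0,0,-0.0003,0],[0,0,0,0],[0,0,0,0],[0,0,0,0]]' 1 20
python3 -m pendant '[[0,0,-0.01,0],[0,0,-0.02,0],[0,0,-0.035,0],[0,0,-0.035,0],[0,0,-0.035,0],[0,0,-0.02,0],[0,0,0,0]]'
python3 -m pendant '[[-0.02,-0.02,0,0],[-0.025,-0.025,0,0],[-0.025,-0.025,0,0],[-0.025,-0.025,0,0],[-0.025,-0.025,0,0],[-0.025,-0.025,0,0],[-0.015,-0.015,0,0],[0,0,0,0]]'
python3 - <<'E'
from h import *
C=look()
for n,q in {"small":(.6085,-.111),"medium":(.4354,-.1698),"large":(.5715,-.2746)}.items():
    print(n,fit(C,f"cup_{n}_center",q,.005),fit(C,f"saucer_{n}",q,0))
for n,q in {"beaker_low_center":(.641,.258),"beaker_tall_center":(.448,.105)}.items(): print(n,fit(C,n,q,.006))
cv2.imwrite("pics/end.png",cv2.resize(np.hstack([C["side"]["img"][130:370,220:470],C["top"]["img"][170:410,310:560]]),None,fx=1.6,fy=1.6,interpolation=2)[:,:,::-1])
E
```

```text
time: 26.08
ee_pos: [0.5708, -0.2753, 0.055]
eef_rot: [0.404, 0.915, 0.0, 0.0]
ft_force: [0.5, 0.6, 0.6]
width: 0.0791
grip_force: 0.0
time: 26.67
ee_pos: [0.5728, -0.2752, 0.2161]
eef_rot: [0.403, 0.915, -0.0, 0.004]
ft_force: [0.4, 0.0, 0.3]
width: 0.087
grip_force: 0.0
time: 27.33
ee_pos: [0.5578, -0.5073, 0.2086]
eef_rot: [0.407, 0.914, -0.001, -0.001]
ft_force: [-0.6, -0.0, -0.1]
width: 0.0872
grip_force: 0.0
small (array([ 0.60556215, -0.11316987,  2.57162436]), np.float64(0.22212156653404236), ['side', 'top']) (array([ 0.60920051, -0.1102128 ]), np.float64(0.7333019971847534), ['side', 'top'])
medium (array([ 0.4357677 , -0.17054145,  5.13157368]), np.float64(0.06324779987335205), ['side', 'top']) (array([ 0.43579443, -0.16909276]), np.float64(0.6287383437156677), ['side', 'top'])
large (array([ 0.57151154, -0.27639975,  5.44704072]), np.float64(0.07457848638296127), ['side', 'top']) (array([ 0.57120232, -0.27443957]), np.float64(0.5048732757568359), ['side', 'top'])
beaker_low_center (array([0.64098529, 0.25734103]), np.float64(0.04637756198644638), ['side', 'top'])
beaker_tall_center (array([0.44724521, 0.10567927]), np.float64(0.06409288942813873), ['side', 'top'])
```

View pics/end.png

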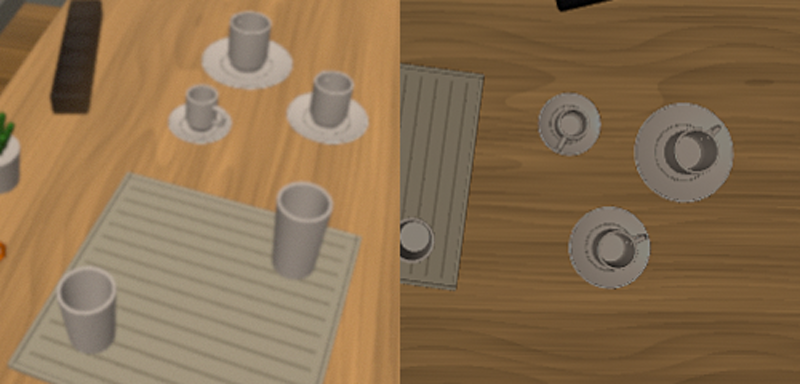

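The picture shows all three cups upright and centred on saucers of their size: right half, small (570,124), medium (609,248) and large (684,152). The beakers stand where they were and the robot is clear. Handing in.

```bash
python3 -c "
from bench import r
print(r.close_job())"
```

```text
the job is handed in; nothing more can be done
None
```

The job is handed in: all three cups stand upright on the saucers of their size, centred to about 2 mm (the small cup's last, poorer fit read about 5 mm), and both beakers were left untouched on the tray.

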